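Seat the keyed hub cover

ROBOT

A 6-joint arm with a two-finger parallel gripper is mounted at the origin on the work surface. World frame = base frame: x ahead of the robot, y to its left, z up, the work surface at z = 0. Lengths are in m, angles in rad, forces in N, time in s.
With the tool pointing down it reaches from about 0.35 to 0.775 m from the base axis. Payload 5.5 kg.
Tool frame: the origin (TCP) lies midway between the tips of the shut fingers; the grasp point (between the pads) lies 19 mm behind it; z points along the fingers, x is the direction in which the jaws open and shut, and the axes are right-handed (so a half turn about z gives the same grasp; the last joint's range is limited). The gripper opens to 85 mm and grips with 20 to 120 N. Pads are 22 mm wide; open, the fingers measure 114 mm over their backs; the gripper's body (76 mm by 85 mm) begins 54 mm behind the grasp point. The pads swing forward as they close: fully open they stand 13 mm farther back than shut.
Start: joints at [1.113, 0.313, 0.046, 1.304, 0, 1.431], TCP at [0.18, 0.546, 0.231] pointing down, gripper open.
Joint ranges: [-2.76, 2.76], [-0.86, 1.69], [-1.03, 1.26], [-2.2, 2.34], [-1.47, 1.5], [-3.14, 3.14]. Speed limits (rad/s): [2.57, 2.57, 3.14, 3.14, 3.14, 3.14].

INTERFACE

Orientations are given as a rotation vector (axis times angle).
In Python, from workcell import * gives the robot as it stands. The module is installed in compiled form; this text tells all that it offers.
- The arm moves only by the tool apply_moves, never from a script. Its argument "increments" is a list of rows, each a list of 3 entries, a list of its own where there are three numbers: the shift along the world's x, y, z in mm, then the turn about the world's z in degrees, then the finger opening in mm, from 0 to 85.4. In form: [[[dx, dy, dz], yaw, grip], ...]. A call has 1 to 10 rows; each row shifts and turns the commanded pose from where the row before left it; what a row does not reach is not made up. A row lasts 1/10 s, in which the tool goes at most 50 mm and 8.59 degrees, less where a joint would pass 70% of its speed; a pose out of reach is approached as far as the arm can. A call with a gripper value outside its range is refused whole. The fingers move at their own pace and stop on an object; "newtons" is the grip in N (left out, the last holds). Time passes only in rows, so rows that do not move let the fingers close. It gives the time, the measured TCP pose, the force and the opening at its end, in the units of the state.
- sense(): the state, without advancing time (a new reading comes with each control period).
- capture(name): name is "side" or "top"; returns a dict with "img" (400x640x3 uint8, red, green, blue), "range_z" (400x640 float32, m along the optical axis (not along the pixel's ray), 0 where there is no reading), "mtx" (3x3 intrinsics, pixels), "world_from_camera" (4x4, takes a point from camera to world coordinates). Camera axes: x right, y up, looking along -z (the intrinsics and any distortion apply to the point x, -y, -z); pixel columns grow to the right and rows downward; lengths in m; the calibration is good to about 2 mm. A picture is of the moment at which its call begins.
- finish_job(): hands the job in, once; it reports no verdict.
The state is a dict: "t": time; "joint_pos": joint angles; "qvel": joint speeds; "tau": joint torques, N m; "position": TCP position; "tcp_rot": TCP orientation; "wrist_force": force on the tool from outside, world axes, zero at the start; "ft_torque": the same for the moment, N m; "gripper_width": finger opening in m.
Only numpy, scipy, OpenCV 4.12 (cv2) and the standard library are available. Lean on these libraries where they do the work, as an engineer would, in place of code of your own. Each camera call takes 0.05 s, during which the arm holds its last target. There are 200 camera calls.

TASK

With a fingertip, push the yellow tab of the blue cover disc round until the notch in the disc's rim stands over the red key on the hub, then press the disc down by its middle until it is fully home on the hub, and take the hand away. Do not force the disc or pull it up, and leave the drawer unit, the lug nut, the socket and the valve stem where they are.

Things in the scene. Friction and masses are not known exactly. Their poses are not given: they have to be found in the camera images.
- hub: aluminium wheel-hub flange screwed to the shelf: round, 156 mm diameter, 12 mm thick, lying flat; origin at the centre of its underside, z up along the axis on which the cover disc turns, x towards the red key. On its spigot sits the blue cover disc: 110 mm diameter, 8 mm thick, underside 23.5 mm above the shelf while raised, 12 mm (on the flange) when home
- key (a point): middle of the rounded top of the red key, a radial rib 8 mm wide standing on the flange from 42 to 75 mm off the axis (its outer end shows beyond the disc's rim), top 22 mm above the shelf; this point is 47.5 mm off the axis and does not move
- notch (a point): middle of the notch in the blue disc's rim, at the disc's upper face, 47.5 mm off the axis; the notch is 14 mm wide, open to the rim and reaches in to 40 mm off the axis. It turns and sinks with the disc
- tab (a point): top centre of the yellow tab on the disc, 42 mm off the axis, opposite the notch: an upright fin 22 mm long radially (31 to 53 mm off the axis), 10 mm thick, standing 16 mm above the disc's upper face (top 47.5 mm above the shelf while raised). It turns and sinks with the disc
- boss (a point): top centre of the flat round grey boss in the middle of the disc, 34 mm diameter, 5 mm above the disc's upper face: 36.5 mm above the shelf while raised, 25 mm when home; the place to press
- turn (a joint): angle of the disc on the hub, rad, growing counterclockwise seen from above; the notch is over the key at 0 and again at 6.283; stops at -0.6 and 6.88; may be turned either way. It takes about 1.5 N at the tab and stays where it is left
- press (a joint): how far the disc has gone down, m: 0 as raised at the start, 0.0115 fully home, negative if it is pulled up. Takes about 6 N (O-ring) and stays where it is left; the key stops it about 1.5 mm down unless the notch is over the key
- nut: loose steel lug nut with a conical seat, standing cone down, 24 mm wide, 34 mm high, on a grey-green silicone coaster (94 mm diameter, 5 mm thick); origin at the centre of its underside; leave alone
- socket: loose black impact socket standing upright, 31 mm diameter, 50 mm high; origin at the centre of its underside; leave alone
- stem: loose brass valve stem standing upright, 21 mm diameter at its foot, 46 mm high; origin at the centre of its underside; leave alone
- unit_drawer0_handle (a point): middle of the bar handle of the sliding drawer of a smoke-grey plastic drawer unit (240 mm deep, 220 mm wide, 130 mm high, fixed to the shelf behind this point as seen from the robot); the drawer may start up to 40 mm open; leave alone
Things that resemble listed ones, but are neither listed nor needed, are in the scene too. Several things have the shape of the hub; the one meant has the colours described above.

How it is judged:
By the outcome, as a careful person would: the job done as asked, in the order asked, and still so for the second after the job is handed in, with the robot touching nothing.
It also fails if it takes over 51 s, if anything falls off the work surface, if the arm or the gripper's body presses on something with over 40 N, if the wrist force passes 120 N, or if a joint passes its speed limit or range.

## Working session

There is one attempt and no reset: what is moved stays moved. The work goes in short steps, Python scripts to look and compute and a tool call to move; the robot and the scene stay as the last step left them, time stands still between calls to the robot, and variables do not carry over. Pictures are saved under pics/ and viewed, about 8 in all and at most 12, crops included, and the job is handed in when it is done.

Besides the shell and the picture viewer there is one more tool, called as name(argument=value, ...), one argument or row to a line, values as JSON. apply_moves: Moves the arm, as the interface text tells. Its arguments: {"type":"object","properties":{"increments":{"type":"array","items":{"type":"array"}},"newtons":{"type":"number"}},"required":["increments"]}

```bash
mkdir -p pics
cat > h.py <<'E'
from workcell import *
import numpy as np, cv2
def cap(n):
    c=capture(n); return c
def pts(c):
    "world point per pixel from range"
    h,w=c["range_z"].shape; u,v=np.meshgrid(np.arange(w),np.arange(h)); K=c["mtx"]; z=c["range_z"]
    p=np.stack([(u-K[0,2])/K[0,0]*z,-(v-K[1,2])/K[1,1]*z,-z,np.ones_like(z)],-1)
    return (p@c["world_from_camera"].T)[...,:3]
def plane(c,uv,z0):
    K=c["mtx"];T=c["world_from_camera"]
    d=T[:3,:3]@np.array([(uv[0]-K[0,2])/K[0,0],-(uv[1]-K[1,2])/K[1,1],-1]);o=T[:3,3]
    return o+d*(z0-o[2])/d[2]
def save(c,name,box=None,s=1):
    im=c["img"][...,::-1]
    if box: im=im[box[1]:box[3],box[0]:box[2]]
    cv2.imwrite("pics/"+name,cv2.resize(im,None,fx=s,fy=s,interpolation=cv2.INTER_CUBIC))
E
python3 - <<'E'
from h import *
for n in("top","side"):
    c=cap(n); save(c,n+"0.png"); print(n,c["mtx"].tolist(),c["world_from_camera"].round(3).tolist(),(c["range_z"]>0).mean(),[k for k in c])
s=sense();print(s)
E
```

```text
top [[375.80242849873486, 0.0, 313.1081154871463], [0.0, 375.80242849873486, 194.5081546929993], [0.0, 0.0, 1.0]] [[-0.029, 0.99, -0.138, 0.417], [-0.999, -0.026, 0.023, 0.083], [0.019, 0.139, 0.99, 1.078], [0.0, 0.0, 0.0, 1.0]] 0.99604296875 ['img', 'range_z', 'mtx', 'world_from_camera']
side [[512.2002783711981, 0.0, 314.6669920298097], [0.0, 512.2002783711981, 196.77575084680865], [0.0, 0.0, 1.0]] [[0.81, 0.445, -0.383, 0.083], [-0.587, 0.599, -0.545, -0.609], [-0.013, 0.666, 0.746, 1.038], [0.0, 0.0, 0.0, 1.0]] 0.99584375 ['img', 'range_z', 'mtx', 'world_from_camera']
{'t': 0.1, 'joint_pos': array([ 1.11338721e+00,  3.13953844e-01,  4.51010121e-02,  1.30361505e+00,
       -2.23592613e-05,  1.43121664e+00]), 'qvel': array([-0.00044345, -0.00152947,  0.00401126,  0.00023741, -0.0006912 ,
       -0.00062314]), 'tau': array([ 2.51975485e-03, -4.81726599e+01,  2.99244153e+01,  1.27897435e-02,
       -9.34541208e-05, -1.02375648e-05]), 'position': array([0.17949065, 0.5457848 , 0.23048526]), 'tcp_rot': array([ 2.54433590e+00,  1.84144407e+00, -2.30351474e-03]), 'wrist_force': array([0.1837528 , 0.57719807, 0.22808628]), 'ft_torque': array([-0.01001522,  0.02315175,  0.03112405]), 'gripper_width': 0.08544201270299284}
```

View pics/top0.png

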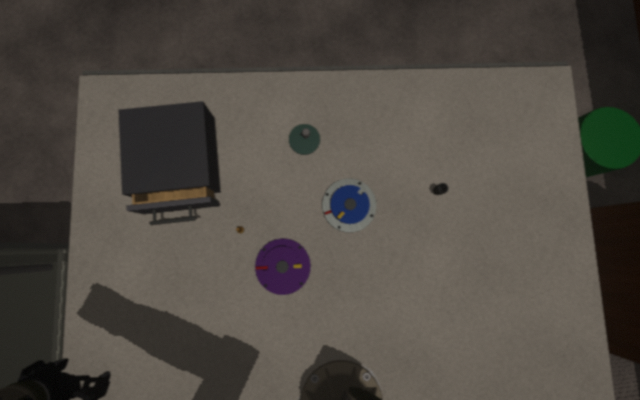

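View pics/side0.png

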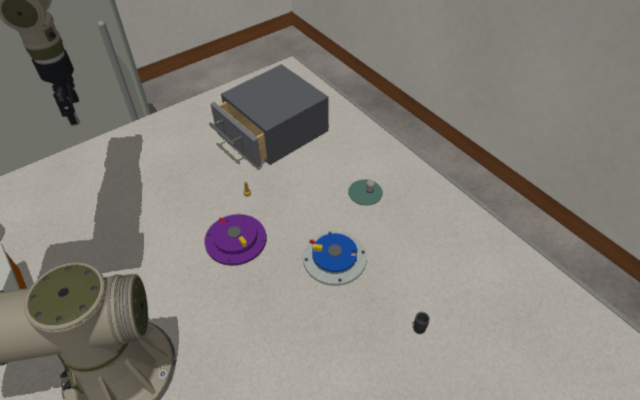

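Two hub-shaped things are in view. One is purple throughout, at top (283,266) / side (235,238). The other is a blue disc on an aluminium flange, at top (349,206) / side (335,255). The second fits the description (blue cover, bare metal flange). I'll confirm it in a crop and measure it.

```bash
cat >> h.py <<'E'
def measure(c,box,zd=0.0315,up=5):
    x0,y0,x1,y1=box; im=cv2.resize(c["img"][y0:y1,x0:x1],None,fx=up,fy=up,interpolation=cv2.INTER_CUBIC)
    hsv=cv2.cvtColor(im,cv2.COLOR_RGB2HSV); H,S,V=cv2.split(hsv)
    tow=lambda q,z:plane(c,(x0+(q[0]+.5)/up-.5,y0+(q[1]+.5)/up-.5),z)[:2]
    def big(m):
        cs,_=cv2.findContours(m.astype(np.uint8),cv2.RETR_EXTERNAL,cv2.CHAIN_APPROX_NONE); return max(cs,key=cv2.contourArea)
    out={}
    b=big((H>100)&(H<130)&(S>120)); hull=cv2.convexHull(b)[:,0]
    P=np.array([tow(q,zd) for q in hull]); A=np.c_[2*P,np.ones(len(P))]; s=np.linalg.lstsq(A,(P**2).sum(1),rcond=None)[0]
    out["disc"]=s[:2]; out["r"]=np.sqrt(s[2]+s[0]**2+s[1]**2)
    for n,m,z in(("tab",(H>18)&(H<35)&(S>120)&(V>60),zd+.016),("key",((H<8)|(H>172))&(S>120)&(V>40),.022)):
        k=big(m); M=cv2.moments(k); out[n]=tow((M["m10"]/M["m00"],M["m01"]/M["m00"]),z)
        d=out[n]-out["disc"]; out[n+"_ang"]=np.degrees(np.arctan2(d[1],d[0])); out[n+"_r"]=np.hypot(*d)
    return out
B={"top":(310,170,390,240),"side":(290,220,380,290)}
E
python3 - <<'E'
from h import *
ims=[]
for n in B:
    c=cap(n); print(n,{k:np.round(v,4) for k,v in measure(c,B[n]).items()})
    x0,y0,x1,y1=B[n]; ims.append(cv2.resize(c["img"][y0:y1,x0:x1,::-1],(400,330),interpolation=cv2.INTER_CUBIC))
    p=pts(c); m=(p[...,2]>.012)&(p[...,2]<.2)
    if n=="top":
        l,k,st,ce=cv2.connectedComponentsWithStats(m.astype(np.uint8)),0,0,0
        for i,s in enumerate(l[2]):
            if i and s[4]>8: q=p[l[1]==i]; print(s.tolist(),q.min(0).round(3),q.max(0).round(3))
cv2.imwrite("pics/crop0.png",np.hstack(ims))
E
```

```text
top {'disc': array([ 0.5337, -0.0423]), 'r': np.float64(0.0533), 'tab': array([ 0.5026, -0.0136]), 'tab_ang': np.float64(137.3352), 'tab_r': np.float64(0.0424), 'key': array([0.5136, 0.0192]), 'key_ang': np.float64(108.1724), 'key_r': np.float64(0.0647)}
[119, 101, 101, 124, 10211] [0.488 0.323 0.012] [0.805 0.562 0.137]
[302, 128, 9, 10, 65] [0.733 0.062 0.016] [0.755 0.086 0.044]
[323, 179, 54, 53, 1824] [ 0.459 -0.121  0.012] [0.608 0.032 0.053]
[434, 183, 15, 12, 135] [ 0.555 -0.318  0.012] [ 0.584 -0.288  0.054]
[236, 227, 7, 6, 26] [0.464 0.262 0.012] [0.479 0.276 0.049]
[255, 238, 56, 57, 2002] [0.291 0.073 0.012] [0.444 0.226 0.052]
[0, 266, 14, 9, 103] [0.369 0.886 0.012] [0.39  0.899 0.056]
[301, 361, 82, 39, 1871] [ 0.01  -0.109  0.012] [0.111 0.107 0.2  ]
side {'disc': array([ 0.533, -0.046]), 'r': np.float64(0.0558), 'tab': array([ 0.5007, -0.0192]), 'tab_ang': np.float64(140.3918), 'tab_r': np.float64(0.0419), 'key': array([0.5116, 0.0182]), 'key_ang': np.float64(108.4362), 'key_r': np.float64(0.0676)}
```

View pics/crop0.png

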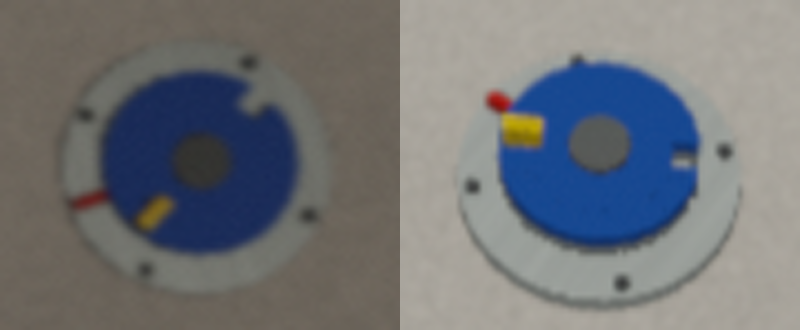

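The crop shows the blue disc with a yellow tab, a red key and a notch on an aluminium flange, so this is the one. In the left crop the key is at the lower left, the tab is just counterclockwise of it, and the notch is at the upper right. The tab stands at about 139° and the key at about 108°, so the shorter way is +149° counterclockwise. I'm moving over with the fingers shut.

apply_moves(
  increments=[
    [[17,-27,0],-6.5,0],
    [[17,-27,0],-6.5,0],
    [[17,-27,0],-6.5,0],
    [[17,-27,0],-6.5,0],
    [[17,-27,0],-6.5,0],
    [[17,-27,0],-6.5,0],
    [[17,-27,0],-6.5,0],
    [[17,-27,0],-6.5,0],
    [[17,-27,0],-6.5,0],
    [[17,-27,0],-6.5,0],
  ],
  newtons=40,
)

```text
t: 1.2
position: [0.3501, 0.2751, 0.2313]
tcp_rot: [-3.136, -0.179, -0.0]
wrist_force: [-0.3, 0.3, -0.8]
gripper_width: 0.0001
```

apply_moves(
  increments=[
    [[17,-27,0],-6.5,0],
    [[17,-27,0],-6.5,0],
    [[17,-27,0],-6.5,0],
    [[17,-27,0],-6.5,0],
    [[17,-27,0],-6.5,0],
    [[17,-27,0],-6.5,0],
    [[17,-27,-20],-6.5,0],
    [[17,-27,-20],-6.5,0],
    [[20,-30,-20],-6.5,0],
    [[20,-30,-20],-6.5,0],
  ],
)

```text
t: 2.2
position: [0.5262, -0.001, 0.1506]
tcp_rot: [-2.741, 1.534, -0.0]
wrist_force: [0.9, 0.8, 1.1]
gripper_width: -0.0
```

Run:
```python
from h import *
s=sense();print(s["t"],s["position"],s["tcp_rot"],s["gripper_width"],np.degrees(s["joint_pos"]).round(1),s["wrist_force"])
c=cap("side"); save(c,"side1.png",(240,80,480,290),3)
```

```text
2.2 [ 0.52620613 -0.00097786  0.15055103] [-2.74130134e+00  1.53435511e+00 -3.89917145e-04] -4.351420751596839e-05 [ -8.9  14.8 -13.2  62.    0.  139.6] [0.94752302 0.80136361 1.10456792]
```

View pics/side1.png

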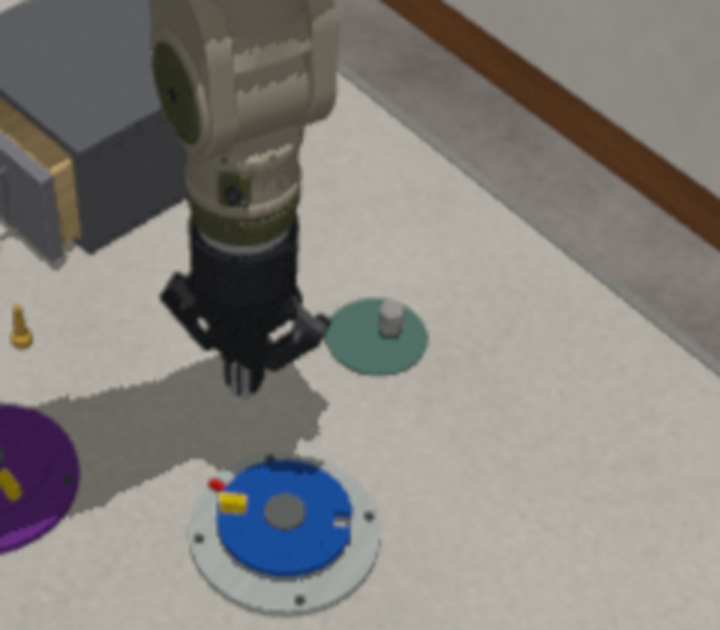

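The side view shows the shut fingers at about crop (243,385), 120 mm above the disc and clear of everything. I'm working out the arc rows.

```bash
cat >> h.py <<'E'
C=np.array([533.5,-44.5])
def arc(p0,a0,a1,n,off=-16,r=42):
    t=np.radians(np.linspace(a0,a1,n+1)[1:]); P=C+np.c_[r*np.cos(t)-off*np.sin(t),r*np.sin(t)+off*np.cos(t)]
    q=np.array(p0,float)
    for i,p in enumerate(P):
        d=np.round(p-q,1); q=q+d; print([[*d.tolist(),0],round((a1-a0)/n,2),0],end=", " if (i+1)%10 else "\n")
    print("end",q)
E
python3 - <<'E'
from h import *
arc((526.2,-1.0),121.8,273.8,30)
E
```

```text
[[-5.1, -0.3, 0], 5.07, 0], [[-3.8, -1.3, 0], 5.07, 0], [[-3.6, -1.6, 0], 5.07, 0], [[-3.5, -1.9, 0], 5.07, 0], [[-3.3, -2.2, 0], 5.07, 0], [[-3.1, -2.5, 0], 5.07, 0], [[-2.9, -2.7, 0], 5.07, 0], [[-2.6, -3.0, 0], 5.07, 0], [[-2.3, -3.2, 0], 5.07, 0], [[-2.0, -3.4, 0], 5.07, 0]
[[-1.8, -3.6, 0], 5.07, 0], [[-1.4, -3.7, 0], 5.07, 0], [[-1.1, -3.8, 0], 5.07, 0], [[-0.7, -4.0, 0], 5.07, 0], [[-0.4, -3.9, 0], 5.07, 0], [[-0.0, -4.0, 0], 5.07, 0], [[0.3, -3.9, 0], 5.07, 0], [[0.7, -4.0, 0], 5.07, 0], [[1.0, -3.8, 0], 5.07, 0], [[1.3, -3.7, 0], 5.07, 0]
[[1.7, -3.6, 0], 5.07, 0], [[2.0, -3.5, 0], 5.07, 0], [[2.2, -3.2, 0], 5.07, 0], [[2.6, -3.1, 0], 5.07, 0], [[2.8, -2.8, 0], 5.07, 0], [[3.1, -2.5, 0], 5.07, 0], [[3.2, -2.3, 0], 5.07, 0], [[3.5, -2.0, 0], 5.07, 0], [[3.6, -1.6, 0], 5.07, 0], [[3.7, -1.4, 0], 5.07, 0]
end [520.3 -87.5]
```

apply_moves(
  increments=[
    [[0,0,-35],0,0],
    [[0,0,-35],0,0],
    [[0,0,-25],0,0],
    [[0,0,-15],0,0],
    [[0,0,0],0,0],
  ],
)

```text
t: 2.75
position: [0.5233, 0.0007, 0.0389]
tcp_rot: [2.744, -1.527, -0.008]
wrist_force: [-0.5, -0.2, 1.3]
gripper_width: -0.0001
```

apply_moves(
  increments=[
    [[-2.5,-1.5,1],5,0],
    [[-3.8,-1.5,0],5,0],
    [[-3.6,-1.6,0],5,0],
    [[-3.5,-1.9,0],5,0],
    [[-3.3,-2.2,0],5,0],
    [[-3.1,-2.5,0],5,0],
    [[-2.9,-2.7,0],5,0],
    [[-2.6,-3,0],5,0],
    [[-2.3,-3.2,0],5,0],
    [[-2,-3.4,0],5,0],
  ],
)

```text
t: 3.75
position: [0.4967, -0.0229, 0.0436]
tcp_rot: [-3.133, 0.218, -0.003]
wrist_force: [0.2, 1.3, -0.1]
gripper_width: -0.0
```

Run:
```python
from h import *
c=cap("side"); save(c,"side2.png",(270,180,400,290),5)
s=sense();print(s["position"],s["wrist_force"])
```

```text
[ 0.49648934 -0.02334043  0.04358604] [ 0.29991942  0.87435691 -0.37961361]
```

View pics/side2.png

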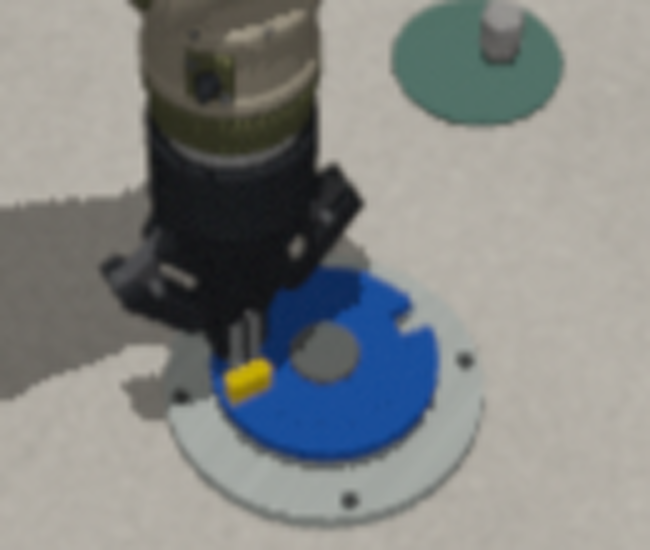

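The fingertips are against the tab (crop (247,380)) and the disc is turning. Measured z is 43.6 mm, so I'll lower slightly and continue.

apply_moves(
  increments=[
    [[-1.8,-3.6,-1],5,0],
    [[-1.4,-3.7,-1],5,0],
    [[-1.1,-3.8,-1],5,0],
    [[-0.7,-4,0],5,0],
    [[-0.4,-3.9,0],5,0],
    [[0,-4,0],5,0],
    [[0.3,-3.9,0],5,0],
    [[0.7,-4,0],5,0],
    [[1,-3.8,0],5,0],
    [[1.3,-3.7,0],5,0],
  ],
)

```text
t: 4.8
position: [0.4945, -0.0612, 0.0403]
tcp_rot: [-2.933, -1.124, -0.002]
wrist_force: [-0.5, 2.6, 1.2]
gripper_width: -0.0003
```

Run:
```python
from h import *
s=sense();r=s["tcp_rot"];a=np.degrees(2*np.arctan2(r[1],r[0]));tau=(a+180)%360
print(s["position"],s["wrist_force"],tau)
arc(s["position"][:2]*1e3,tau,274,10)
try: c=cap("side");print(measure(c,B["side"]))
except Exception as e:print(e)
```

```text
[ 0.49447649 -0.061235    0.04034757] [-0.52187721  2.59421306  1.15385334] 221.94244301816718
[[-1.3, -3.2, 0], np.float64(5.21), 0], [[2.0, -3.5, 0], np.float64(5.21), 0], [[2.3, -3.4, 0], np.float64(5.21), 0], [[2.6, -3.2, 0], np.float64(5.21), 0], [[2.8, -2.9, 0], np.float64(5.21), 0], [[3.2, -2.6, 0], np.float64(5.21), 0], [[3.3, -2.4, 0], np.float64(5.21), 0], [[3.5, -2.0, 0], np.float64(5.21), 0], [[3.7, -1.7, 0], np.float64(5.21), 0], [[3.9, -1.4, 0], np.float64(5.21), 0]
end [520.47648763 -87.53500281]
{'disc': array([ 0.53284519, -0.04803998]), 'r': np.float64(0.05437746381591595), 'tab': array([ 0.50221653, -0.07732328]), 'tab_ang': np.float64(-136.2863871588928), 'tab_r': np.float64(0.042374835032466675), 'key': array([0.51133154, 0.01797262]), 'key_ang': np.float64(108.05090280838873), 'key_r': np.float64(0.06942981812123913)}
```

apply_moves(
  increments=[
    [[-0.5,-3.2,0],5.2,0],
    [[1.5,-3.5,0],5.2,0],
    [[2.2,-3.4,0],5.2,0],
    [[2.5,-3.2,0],5.2,0],
    [[2.8,-2.9,0],5.2,0],
    [[3.1,-2.6,0],5.2,0],
    [[3.3,-2.4,0],5.2,0],
    [[3.5,-2,0],5.2,0],
    [[3.7,-1.7,0],5.2,0],
    [[3.9,-1.4,0],5.2,0],
  ],
)

```text
t: 5.85
position: [0.5199, -0.0879, 0.04]
tcp_rot: [-2.146, -2.295, 0.001]
wrist_force: [-1.3, 0.8, 0.7]
gripper_width: -0.0001
```

Run:
```python
from h import *
s=sense();r=s["tcp_rot"];a=np.degrees(2*np.arctan2(r[1],r[0]));tau=(a+180)%360
print(s["position"],s["wrist_force"],tau)
arc(s["position"][:2]*1e3,tau,287,4)
for n in B:
  try: c=cap(n);print({k:np.round(v,4) for k,v in measure(c,B[n]).items()})
  except Exception as e:print(e)
save(cap("side"),"side3.png",(270,180,400,290),5)
```

```text
[ 0.51992091 -0.08786908  0.03999079] [-1.26983916  0.75023296  0.6583944 ] 273.84156753475105
[[2.9, -0.3, 0], np.float64(3.29), 0], [[2.5, -0.5, 0], np.float64(3.29), 0], [[2.6, -0.4, 0], np.float64(3.29), 0], [[2.6, -0.3, 0], np.float64(3.29), 0], end [530.52091091 -89.3690775 ]
max() iterable argument is empty
{'disc': array([ 0.5327, -0.0463]), 'r': np.float64(0.0557), 'tab': array([ 0.5301, -0.1007]), 'tab_ang': np.float64(-92.7958), 'tab_r': np.float64(0.0545), 'key': array([0.5112, 0.0181]), 'key_ang': np.float64(108.4734), 'key_r': np.float64(0.068)}
```

View pics/side3.png

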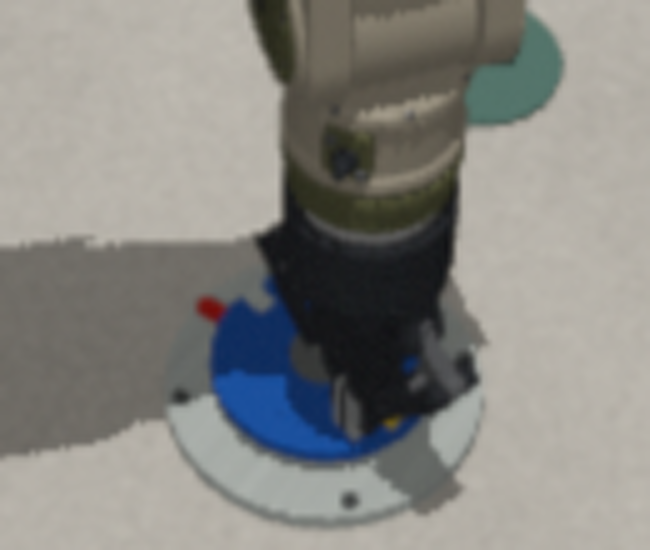

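The notch (crop (258,290)) is nearing the key (211,308). I'm pushing on by about 12.5°, then backing off and lifting to look.

apply_moves(
  increments=[
    [[2.7,-0.3,0],3.2,0],
    [[2.5,-0.5,0],3.2,0],
    [[2.6,-0.4,0],3.2,0],
    [[2.4,-0.3,0],2.9,0],
    [[0,0,0],0,0],
    [[-4,0,0],0,0],
    [[-6,0,0],0,0],
    [[0,0,20],0,0],
    [[0,0,40],0,0],
    [[0,0,40],0,0],
  ],
)

```text
t: 7.0
position: [0.5187, -0.0891, 0.1397]
tcp_rot: [-1.885, -2.51, 0.001]
wrist_force: [0.2, -0.2, 0.6]
gripper_width: -0.0002
```

apply_moves(
  increments=[
    [[-25,30,15],0,0],
    [[-35,40,0],0,0],
    [[-35,45,0],0,0],
    [[-35,40,0],0,0],
    [[-15,15,0],0,0],
    [[0,0,0],0,0],
  ],
)

```text
t: 7.6
position: [0.3804, 0.0719, 0.1542]
tcp_rot: [-1.881, -2.515, 0.001]
wrist_force: [0.1, -0.1, -0.4]
gripper_width: 0.0003
```

```bash
cat > chk.py <<'E'
from h import *
import sys
s=sense();print(s["t"],s["position"],s["wrist_force"])
zd=float(sys.argv[2]); ims=[]
for n in B:
    c=cap(n)
    try: print(n,{k:np.round(v,4) for k,v in measure(c,B[n],zd).items()})
    except Exception as e:print(n,e)
    p=pts(c); d=np.hypot(p[...,0]-.5335,p[...,1]+.0445); print("boss z",np.median(p[...,2][d<.012]),"disc z",np.median(p[...,2][(d>.022)&(d<.029)]))
    x0,y0,x1,y1=B[n]; ims.append(cv2.resize(c["img"][y0:y1,x0:x1,::-1],(400,330),interpolation=cv2.INTER_CUBIC))
cv2.imwrite("pics/"+sys.argv[1],np.hstack(ims))
E
python3 chk.py chk1.png 0.0315
```

```text
7.6 [0.3804269  0.07192231 0.15424709] [ 0.06891153 -0.1163798  -0.38423662]
top {'disc': array([ 0.5337, -0.0423]), 'r': np.float64(0.0533), 'tab': array([ 0.5449, -0.0828]), 'tab_ang': np.float64(-74.4984), 'tab_r': np.float64(0.042), 'key': array([0.5156, 0.0125]), 'key_ang': np.float64(108.2411), 'key_r': np.float64(0.0577)}
boss z 0.036730464978378174 disc z 0.031839483619992226
side {'disc': array([ 0.5328, -0.0458]), 'r': np.float64(0.0558), 'tab': array([ 0.543 , -0.0881]), 'tab_ang': np.float64(-76.3784), 'tab_r': np.float64(0.0435), 'key': array([0.5117, 0.0184]), 'key_ang': np.float64(108.2238), 'key_r': np.float64(0.0676)}
boss z 0.037620059142359885 disc z 0.033094130602730254
```

View pics/chk1.png

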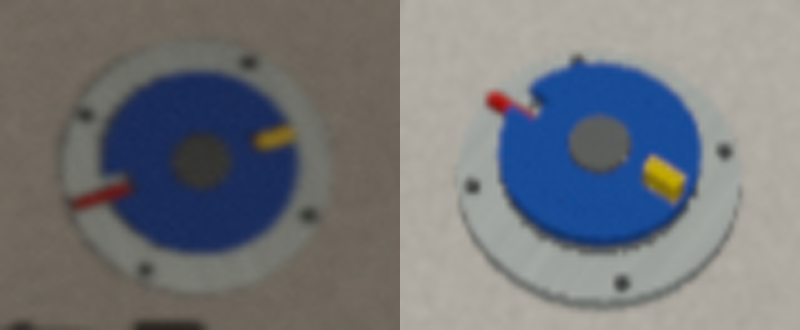

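The notch is now at the key, but the key sits at its clockwise edge, so the disc is about 3.5° short: tab at −74.5° (top) and −76.4° (side), target −71.8°. I'm going back for a small further push.

apply_moves(
  increments=[
    [[27,-32,0],0,0],
    [[27,-32,0],0,0],
    [[28,-32,0],0,0],
    [[28,-32,0],0,0],
    [[27,-33,0],3.6,0],
    [[0,0,0],0,0],
    [[0,0,-45],0,0],
    [[0,0,-45],0,0],
    [[0,0,-24],0,0],
    [[0,0,0],0,0],
  ],
)

```text
t: 8.7
position: [0.5173, -0.0905, 0.0364]
tcp_rot: [-1.803, -2.563, 0.004]
wrist_force: [-0.4, 0.6, -0.2]
gripper_width: -0.0002
```

apply_moves(
  increments=[
    [[4,0.4,3],0,0],
    [[4,0.4,0],0,0],
    [[2,0.4,0],0,0],
    [[2,0,0],0,0],
    [[1.3,0,0],0,0],
    [[1,0,0],0,0],
    [[0,0,0],0,0],
    [[0,0,0],0,0],
  ],
)

```text
t: 9.5
position: [0.5353, -0.0897, 0.0436]
tcp_rot: [1.804, 2.571, 0.0]
wrist_force: [-1.1, -1.4, 3.8]
gripper_width: 0.0001
```

The measured pose lagged before this move, so x reached 535 mm and probably went too far. Backing off to check.

apply_moves(
  increments=[
    [[-4,0,0],0,0],
    [[-8,0,0],0,0],
    [[0,0,40],0,0],
    [[0,0,50],0,0],
    [[0,0,20],0,0],
    [[-35,40,0],0,0],
    [[-35,40,0],0,0],
    [[-35,40,0],0,0],
    [[-35,40,0],0,0],
    [[0,0,0],0,0],
  ],
)

```text
t: 10.5
position: [0.3846, 0.0644, 0.1521]
tcp_rot: [-1.794, -2.572, 0.003]
wrist_force: [0.8, -0.1, 0.7]
gripper_width: 0.0002
```

```bash
python3 chk.py chk2.png 0.0315
```

```text
10.5 [0.38456118 0.06441131 0.15209361] [ 0.83490812 -0.13102312  0.71338184]
top {'disc': array([ 0.5336, -0.0422]), 'r': np.float64(0.0533), 'tab': array([ 0.5479, -0.0808]), 'tab_ang': np.float64(-69.7009), 'tab_r': np.float64(0.0412), 'key': array([0.5159, 0.0122]), 'key_ang': np.float64(108.112), 'key_r': np.float64(0.0572)}
boss z 0.03528878735427421 disc z 0.030536637864439276
side {'disc': array([ 0.5323, -0.0466]), 'r': np.float64(0.0557), 'tab': array([ 0.5458, -0.0877]), 'tab_ang': np.float64(-71.8526), 'tab_r': np.float64(0.0432), 'key': array([0.5144, 0.0127]), 'key_ang': np.float64(106.7768), 'key_r': np.float64(0.062)}
boss z 0.036298081160297535 disc z 0.03174415944614717
```

View pics/chk2.png

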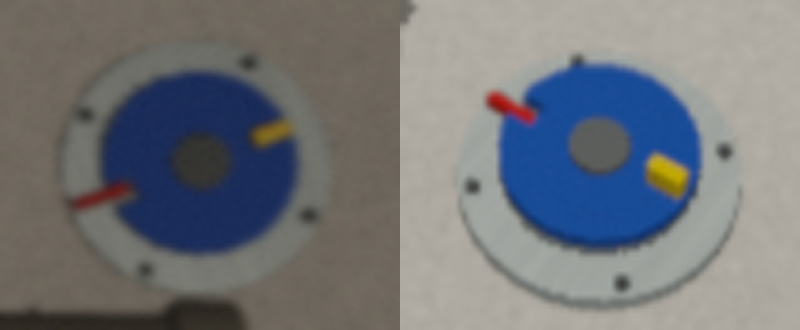

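Both cameras now read the boss about 1.3 mm lower, so the descent must have brushed the disc. By my reading it overshot by about 1°, where roughly ±3.6° is allowed. I'll measure the notch edges directly.

```bash
cat > notch.py <<'E'
from h import *
def proj(c,P):
    T=c["world_from_camera"];q=(np.asarray(P)-T[:3,3])@T[:3,:3]; K=c["mtx"]
    return np.stack([K[0,0]*q[:,0]/-q[:,2]+K[0,2],K[1,1]*-q[:,1]/-q[:,2]+K[1,2]],1)
for n in B:
    c=cap(n); m=measure(c,B[n],.0302); ce=m["disc"]; a=np.arange(88,130,.5)
    def line(r,z):
        P=np.c_[ce[0]+r*np.cos(np.radians(a)),ce[1]+r*np.sin(np.radians(a)),0*a+z]; uv=proj(c,P).astype(np.float32)
        return cv2.remap(c["img"],uv[:,:1],uv[:,1:],cv2.INTER_LINEAR)[:,0].astype(float)
    for r in(.046,.049,.052):
        I=line(r,.0302); f=I[:,2]/I.sum(1); hi=np.r_[f[:5],f[-5:]].mean(); w=np.clip(hi-f,0,None); w[w<.25*w.max()]=0
        ed=a[w>.5*w.max()]; print(n,"notch r",r,"centroid",round((w*a).sum()/w.sum(),2),"edges",ed.min(),ed.max())
    for r in(.060,.065,.070):
        I=line(r,.021); f=I[:,0]/I.sum(1); w=np.clip(f-.4,0,None); print(n,"key r",r,round((w*a).sum()/w.sum(),2))
E
python3 notch.py
```

```text
top notch r 0.046 centroid 110.98 edges 103.5 119.0
top notch r 0.049 centroid 110.81 edges 104.0 117.5
top notch r 0.052 centroid 110.47 edges 104.0 117.0
top key r 0.06 108.05
top key r 0.065 108.11
top key r 0.07 108.04
side notch r 0.046 centroid 111.25 edges 106.0 116.5
side notch r 0.049 centroid 111.05 edges 105.5 116.5
side notch r 0.052 centroid 110.55 edges 105.5 116.0
side key r 0.06 107.29
side key r 0.065 108.08
side key r 0.07 107.97
```

Both views put the notch at about 110.9° and the key at about 108.1°, so it overshot by about 2.7°. I'm nudging it back from the other side of the tab, with settled readings at each stage this time.

apply_moves(
  increments=[
    [[37,-28,0],-2,0],
    [[37,-28,0],0,0],
    [[37,-28,0],0,0],
    [[37,-28,0],0,0],
    [[37,-29,0],0,0],
    [[0,0,-40],0,0],
    [[0,0,-35],0,0],
    [[0,0,-12],0,0],
    [[0,0,0],0,0],
    [[0,0,0],0,0],
  ],
)

```text
t: 11.7
position: [0.5769, -0.0806, 0.0672]
tcp_rot: [1.849, 2.539, 0.001]
wrist_force: [0.7, -0.1, -0.1]
gripper_width: -0.0001
```

apply_moves(
  increments=[
    [[0,0,0],0,0],
    [[0,0,0],0,0],
  ],
)

```text
t: 11.9
position: [0.5775, -0.0803, 0.0683]
tcp_rot: [1.847, 2.538, 0.002]
wrist_force: [-0.3, 0.2, 0.1]
gripper_width: 0.0
```

apply_moves(
  increments=[
    [[-5,4,-12],0,0],
    [[0,0,-10],0,0],
    [[0,0,-4],0,0],
    [[0,0,0],0,0],
    [[0,0,0],0,0],
    [[0,0,0],0,0],
  ],
)

```text
t: 12.5
position: [0.5718, -0.0762, 0.0408]
tcp_rot: [1.849, 2.539, 0.001]
wrist_force: [0.0, -0.7, -0.1]
gripper_width: -0.0002
```

Run:
```python
from h import *
for i in range(4):
    s=sense();print(s["position"],s["wrist_force"].round(1)); cap("top")
```

```text
[ 0.57175026 -0.07620799  0.04076971] [ 0.  -0.7 -0.1]
[ 0.57169632 -0.07620041  0.04073611] [-1.  -0.1  0.3]
[ 0.57163676 -0.07617936  0.04070838] [ 1.  -0.8  0.3]
[ 0.57155917 -0.07614021  0.04064372] [ 0.5 -0.   0.1]
```

apply_moves(
  increments=[
    [[-4,-1.3,0],0,0],
    [[-3,-1,0],0,0],
    [[-2,-0.7,0],0,0],
    [[-1,-0.4,0],0,0],
    [[-1,-0.3,0],0,0],
    [[0,0,0],0,0],
    [[0,0,0],0,0],
  ],
)

```text
t: 13.4
position: [0.5605, -0.0799, 0.0405]
tcp_rot: [1.849, 2.539, 0.0]
wrist_force: [2.3, -0.5, -0.3]
gripper_width: 0.0002
```

```bash
python3 - <<'E'
from h import *
s=sense();print(s["position"],s["wrist_force"].round(1))
E
python3 notch.py
```

```text
[ 0.56046726 -0.07987147  0.04045296] [ 2.3 -0.5 -0.3]
top notch r 0.046 centroid 106.26 edges 98.0 114.5
top notch r 0.049 centroid 106.23 edges 99.5 114.0
top notch r 0.052 centroid 106.83 edges 102.0 113.0
top key r 0.06 108.13
top key r 0.065 108.07
top key r 0.07 107.99
side notch r 0.046 centroid 103.96 edges 96.5 111.0
side notch r 0.049 centroid 103.91 edges 97.0 110.5
side notch r 0.052 centroid 103.84 edges 97.0 110.0
side key r 0.06 104.99
side key r 0.065 107.3
side key r 0.07 107.21
```

The gripper and its shadow may spoil this reading. Backing away for a clear look.

apply_moves(
  increments=[
    [[4,1.3,0],0,0],
    [[8,2,0],0,0],
    [[0,0,30],0,0],
    [[0,0,45],0,0],
    [[0,0,35],0,0],
    [[20,-45,0],0,0],
    [[20,-45,0],0,0],
    [[10,-45,0],0,0],
    [[0,0,0],0,0],
  ],
)

```text
t: 14.4
position: [0.6238, -0.217, 0.1495]
tcp_rot: [1.854, 2.533, -0.002]
wrist_force: [-0.7, 0.7, -0.1]
gripper_width: 0.0001
```

```bash
python3 notch.py; python3 chk.py chk3.png 0.0302
```

```text
top notch r 0.046 centroid 106.2 edges 97.5 114.5
top notch r 0.049 centroid 106.31 edges 99.0 114.0
top notch r 0.052 centroid 106.68 edges 100.5 113.5
top key r 0.06 108.08
top key r 0.065 108.11
top key r 0.07 108.03
side notch r 0.046 centroid 105.81 edges 98.5 113.0
side notch r 0.049 centroid 105.59 edges 98.5 112.0
side notch r 0.052 centroid 105.2 edges 98.5 111.5
side key r 0.06 106.22
side key r 0.065 108.51
side key r 0.07 108.37
14.5 [ 0.62218676 -0.21227561  0.14939892] [ 0.22730541 -0.26381359 -0.36233474]
top {'disc': array([ 0.5336, -0.0426]), 'r': np.float64(0.0522), 'tab': array([ 0.5441, -0.0821]), 'tab_ang': np.float64(-75.089), 'tab_r': np.float64(0.0409), 'key': array([0.5154, 0.0132]), 'key_ang': np.float64(108.1288), 'key_r': np.float64(0.0587)}
boss z 0.03527208514738822 disc z 0.03109403365104968
side {'disc': array([ 0.5331, -0.0457]), 'r': np.float64(0.0556), 'tab': array([ 0.5423, -0.0886]), 'tab_ang': np.float64(-77.8949), 'tab_r': np.float64(0.0439), 'key': array([0.5114, 0.0179]), 'key_ang': np.float64(108.8028), 'key_r': np.float64(0.0672)}
boss z 0.037330072835265904 disc z 0.03168046708086614
```

View pics/chk3.png

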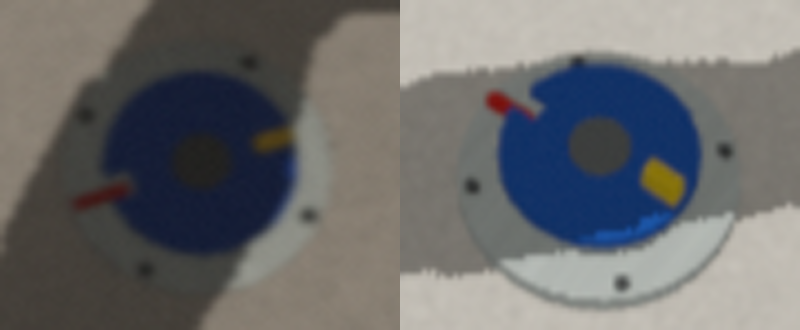

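In the clear view the notch reads 106.2° (top) and 105.6° (side) against a key at 108.2°, so it is about 2.3° short now. One fine CCW nudge, aiming for a settled hand x of 533.3 mm. That comes from the earlier contact pose.

apply_moves(
  increments=[
    [[-25,30,0],0,0],
    [[-25,30,0],0,0],
    [[-25,30,0],0,0],
    [[-26,31,0],0,0],
    [[0,0,-40],0,0],
    [[0,0,-30],0,0],
    [[0,0,-10],0,0],
    [[0,0,0],0,0],
    [[0,0,0],0,0],
    [[0,0,0],0,0],
  ],
)

```text
t: 15.6
position: [0.5226, -0.0908, 0.0719]
tcp_rot: [1.847, 2.538, 0.001]
wrist_force: [-0.4, 0.8, 0.3]
gripper_width: -0.0
```

apply_moves(
  increments=[
    [[-2,0.5,-14],0,0],
    [[0,0,-11],0,0],
    [[0,0,-5],0,0],
    [[0,0,0],0,0],
    [[0,0,0],0,0],
    [[0,0,0],0,0],
  ],
)

```text
t: 16.2
position: [0.5197, -0.0901, 0.0408]
tcp_rot: [1.849, 2.539, 0.0]
wrist_force: [1.6, 0.7, 0.2]
gripper_width: 0.0001
```

apply_moves(
  increments=[
    [[5,0,0],0,0],
    [[4,0,0],0,0],
    [[2,0,0],0,0],
    [[1,0,0],0,0],
    [[1,0,0],0,0],
    [[0,0,0],0,0],
    [[0,0,0],0,0],
    [[0,0,0],0,0],
  ],
)

```text
t: 17.0
position: [0.5321, -0.0899, 0.0403]
tcp_rot: [-1.849, -2.54, -0.0]
wrist_force: [-0.8, 0.4, 0.1]
gripper_width: -0.0002
```

apply_moves(
  increments=[
    [[-4,0,0],0,0],
    [[-8,0,0],0,0],
    [[0,0,40],0,0],
    [[0,0,50],0,0],
    [[0,0,20],0,0],
    [[-35,40,0],0,0],
    [[-35,40,0],0,0],
    [[-35,40,0],0,0],
    [[-30,40,0],0,0],
    [[0,0,0],0,0],
  ],
)

```text
t: 18.0
position: [0.3859, 0.0663, 0.1498]
tcp_rot: [-1.84, -2.542, 0.001]
wrist_force: [0.2, -0.7, 0.2]
gripper_width: 0.0001
```

```bash
python3 notch.py; python3 chk.py chk4.png 0.0302
```

```text
top notch r 0.046 centroid 108.28 edges 101.0 116.0
top notch r 0.049 centroid 108.28 edges 101.5 115.5
top notch r 0.052 centroid 108.31 edges 102.0 114.5
top key r 0.06 108.15
top key r 0.065 108.15
top key r 0.07 108.13
side notch r 0.046 centroid 108.45 edges 102.0 114.5
side notch r 0.049 centroid 108.35 edges 102.0 114.0
side notch r 0.052 centroid 107.89 edges 101.0 114.0
side key r 0.06 106.26
side key r 0.065 108.08
side key r 0.07 107.93
18.1 [0.39065052 0.06375335 0.15059846] [ 0.29115359 -0.18832007  0.89495204]
top {'disc': array([ 0.5337, -0.0423]), 'r': np.float64(0.0533), 'tab': array([ 0.5464, -0.082 ]), 'tab_ang': np.float64(-72.2639), 'tab_r': np.float64(0.0417), 'key': array([0.5157, 0.0118]), 'key_ang': np.float64(108.3918), 'key_r': np.float64(0.057)}
boss z 0.03600362021374326 disc z 0.03068053330872611
side {'disc': array([ 0.533, -0.046]), 'r': np.float64(0.0557), 'tab': array([ 0.5444, -0.0875]), 'tab_ang': np.float64(-74.6604), 'tab_r': np.float64(0.0431), 'key': array([0.5134, 0.0152]), 'key_ang': np.float64(107.7488), 'key_r': np.float64(0.0642)}
boss z 0.03657750432010476 disc z 0.03200084414863147
```

View pics/chk4.png

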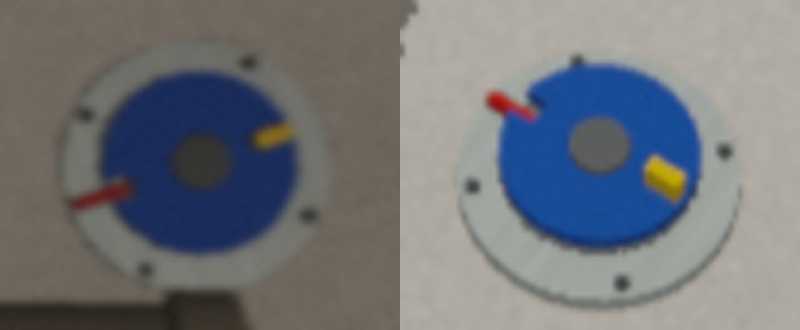

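The notch is at 108.3° (top) and 108.2° (side), the key at 108.1°, so it's centred. Now to press the boss, centre (533.5, −44.5).

apply_moves(
  increments=[
    [[36,-27,0],0,0],
    [[36,-27,0],0,0],
    [[36,-27,0],0,0],
    [[35,-27,0],0,0],
    [[0,0,-35],0,0],
    [[0,0,-35],0,0],
    [[0,0,-20],0,0],
    [[0,0,0],0,0],
    [[0,0,0],0,0],
    [[0,0,0],0,0],
  ],
)

```text
t: 19.2
position: [0.5358, -0.046, 0.0617]
tcp_rot: [1.849, 2.537, 0.001]
wrist_force: [-0.4, -0.5, -0.6]
gripper_width: -0.0001
```

apply_moves(
  increments=[
    [[-2,1.5,-10],0,0],
    [[0,0,-8],0,0],
    [[0,0,-5],0,0],
    [[0,0,-3],0,0],
    [[0,0,-3],0,0],
    [[0,0,-2],0,0],
    [[0,0,0],0,0],
    [[0,0,0],0,0],
  ],
)

```text
t: 20.0
position: [0.5329, -0.0437, 0.0293]
tcp_rot: [1.849, 2.539, 0.001]
wrist_force: [0.3, 0.2, 0.5]
gripper_width: -0.0
```

apply_moves(
  increments=[
    [[0,0,-1.5],0,0],
    [[0,0,-1.5],0,0],
    [[0,0,-1],0,0],
    [[0,0,0],0,0],
    [[0,0,0],0,0],
  ],
)

```text
t: 20.5
position: [0.533, -0.0437, 0.0255]
tcp_rot: [1.848, 2.539, 0.001]
wrist_force: [0.8, -0.6, 2.0]
gripper_width: 0.0001
```

apply_moves(
  increments=[
    [[0,0,-1],0,0],
    [[0,0,-0.5],0,0],
    [[0,0,0],0,0],
    [[0,0,0],0,0],
  ],
)

```text
t: 20.9
position: [0.5331, -0.0437, 0.0249]
tcp_rot: [1.848, 2.539, 0.001]
wrist_force: [-1.4, 0.2, 10.0]
gripper_width: -0.0002
```

z stopped at 24.9 mm (25 means home) while the force rose to 10 N, so it's at the stop. One slight extra press, then withdraw.

apply_moves(
  increments=[
    [[0,0,-0.8],0,0],
    [[0,0,0],0,0],
    [[0,0,0],0,0],
  ],
)

```text
t: 21.2
position: [0.5331, -0.0437, 0.0248]
tcp_rot: [1.848, 2.538, 0.001]
wrist_force: [-3.6, -0.3, 16.4]
gripper_width: -0.0001
```

apply_moves(
  increments=[
    [[0,0,5],0,0],
    [[0,0,30],0,0],
    [[0,0,45],0,0],
    [[0,0,45],0,0],
    [[-35,30,0],0,0],
    [[-35,30,0],0,0],
    [[-35,30,0],0,0],
    [[-35,25,0],0,0],
    [[0,0,0],0,0],
    [[0,0,0],0,0],
  ],
)

```text
t: 22.2
position: [0.3918, 0.0719, 0.1479]
tcp_rot: [1.847, 2.541, -0.0]
wrist_force: [0.4, -0.2, 0.1]
gripper_width: 0.0002
```

```bash
python3 chk.py chk5.png 0.020
python3 - <<'E'
from h import *
c=cap("top");p=pts(c)
for b in((302,128,9,10),(434,183,15,12),(236,227,7,6),(119,101,101,124)):
    q=p[b[1]:b[1]+b[3],b[0]:b[0]+b[2]].reshape(-1,3);q=q[(q[:,2]>.012)&(q[:,2]<.2)];print(q.min(0).round(3),q.max(0).round(3))
E
```

```text
22.2 [0.39182754 0.07189655 0.14792248] [ 0.42187415 -0.18860421  0.10898072]
top {'disc': array([ 0.5337, -0.0427]), 'r': np.float64(0.053), 'tab': array([ 0.5463, -0.0819]), 'tab_ang': np.float64(-72.2197), 'tab_r': np.float64(0.0411), 'key': array([0.5157, 0.0127]), 'key_ang': np.float64(107.9987), 'key_r': np.float64(0.0583)}
boss z 0.025765057736592656 disc z 0.0205215191208441
side {'disc': array([ 0.5333, -0.0456]), 'r': np.float64(0.0552), 'tab': array([ 0.5445, -0.0875]), 'tab_ang': np.float64(-74.993), 'tab_r': np.float64(0.0434), 'key': array([0.5146, 0.0098]), 'key_ang': np.float64(108.607), 'key_r': np.float64(0.0584)}
boss z 0.026901940783850442 disc z 0.02171321640944812
[0.733 0.062 0.013] [0.755 0.086 0.044]
[ 0.555 -0.318  0.013] [ 0.584 -0.287  0.055]
[0.464 0.261 0.012] [0.479 0.272 0.049]
[0.488 0.323 0.012] [0.806 0.561 0.137]
```

View pics/chk5.png

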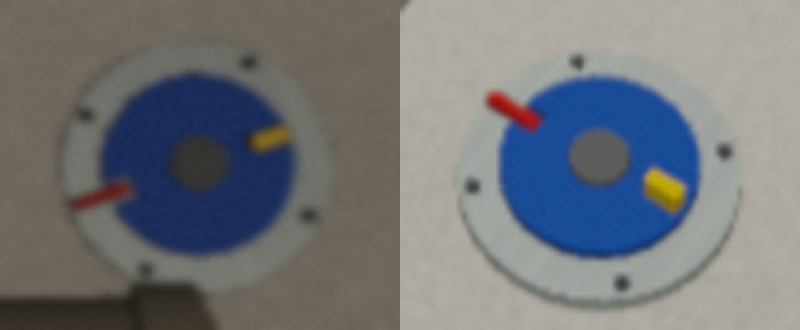

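The disc is flat on the flange with the key standing up through the notch, and the other things have not moved. Handing in.

```bash
python3 -c "
from workcell import *
print(finish_job())"
```

```text
the job is handed in; nothing more can be done
None
```

The disc is aligned with the key and pressed fully home, the hand is clear, and I handed the job in at 22 s of the 51 s allowed.

- **Turning:** I pushed the yellow tab about 149° counterclockwise with the shut fingertips. The disc stopped about 3° short, then went about 3° too far, then about 2° short again. The last small push left the notch at 108.3° (top camera) and 108.2° (side camera), with the key at 108.1°.
- **Pressing:** Pressing on the boss, the fingertip stopped at 24.8 mm (25 mm is home) with 16 N at the wrist.
- **Final check:** Allowing for the cameras reading slightly high, the disc had dropped the full distance: the boss read 25.8 mm (top) and 26.9 mm (side). In the pictures the key stands up through the notch with the disc flat on the flange. The nut, socket, stem and drawer unit measured in the same places as at the start, to within 1 mm except one edge of the stem (4 mm different on a target only a few pixels wide).

**What went wrong or disagreed:**
- **Early dip:** While I was lowering the hand for the second push, a fingertip touched the disc and pushed it down about 1 mm, before it was aligned. It did not jam and still turned freely.
- **Tab angle:** The tab angle differed by 2–3° between the two cameras. I relied on the notch edges, where both views agreed.

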